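# Lay out the seed-test instruments on their outline pads

### The arm

A 6-joint arm with a two-finger parallel gripper is mounted at the origin on the work surface. World frame = base frame: x ahead of the robot, y to its left, z up, the work surface at z = 0. Lengths are in m, angles in degrees, forces in N, time in s.
With the tool pointing down it reaches from about 0.25 to 0.725 m from the base axis. Payload 9.7 kg.
Tool frame: the origin (TCP) lies on the mounting face of the last link; the fingertips stand 173 mm ahead of it and the grasp point (between the pads) lies 155 mm ahead of it; z points along the fingers, y is the line along which they close (so a half turn about z gives the same grasp; the last joint's range is limited). The gripper opens to 85 mm and grips with 20 to 120 N. Pads are 22 mm wide; open, the fingers measure 114 mm over their backs; the gripper's body (76 mm by 85 mm) begins 54 mm behind the grasp point. The pads swing forward as they close: fully open they stand 13 mm farther back than shut.
Start: joints at [71.62, 4.979, 10.078, 95.1, 0, 90], TCP at [0.173, 0.522, 0.405] pointing down, gripper open.
Joint ranges: [-179.16, 179.16], [-48.56, 103.87], [-65.8, 70.77], [-126.05, 130.52], [-82.76, 87.17], [-180, 180]. Speed limits (degrees/s): [127.2, 127.2, 147.25, 180, 180, 180].

### API

Orientations are given as [roll, pitch, yaw] about the fixed x, y, z axes, in that order (R = Rz(yaw) Ry(pitch) Rx(roll)).
In Python, from workcell import bot, camera, camera_model, outline_of, pinpoint gives the robot as it stands.
- The arm moves only by the tool move_arm, never from a script. Its arguments are lists of equal length, an entry for each row: "jaw": the closure, from 0 (fully open) to 1 (shut); "delta_pos": the shift along the world's x, y, z in m, a list of three; "yaw": the turn about the world's z in rad. In form: {"jaw": [jaw, ...], "delta_pos": [[dx, dy, dz], ...], "yaw": [yaw, ...]}. A call has 1 to 10 rows; each row shifts and turns the commanded pose from where the row before left it; what a row does not reach is not made up. A row lasts 1/12 s, in which the tool goes at most 41.7 mm and 7.16 degrees, less where a joint would pass 70% of its speed; a pose out of reach is approached as far as the arm can. A call with a gripper value outside its range is refused whole. The fingers move at their own pace and stop on an object; "force" is the grip in N (left out, the last holds). Time passes only in rows, so rows that do not move let the fingers close. It gives the time, the measured TCP pose, the force, the opening and the grip force at its end, in the units of the state.
- bot.get_obs(): the state, without advancing time (a new reading comes with each control period).
- camera(name): name is "scene" or "side" or "wrist"; returns the picture (384x512x3 uint8, red, green, blue); there is no depth.
- camera_model(name): a dict with "fx", "fy", "cx", "cy" (pixels), "k1" (the pictures are not rectified: a ray, as slopes to the right and down, at radius r is drawn at 1 + k1 r^2 times it, then the intrinsics apply), "R" (3x3) and "t" (3): a world point X has camera coordinates R X + t. Camera axes: x right, y down, z forward; pixel columns grow to the right and rows downward; lengths in m; the calibration is good to about 2 mm. A picture is of the moment at which its call begins: read the wrist's pose just before it. camera_model takes no time and is no camera call; for the wrist camera it gives the pose at the moment of the call.
- bot.job_done(): hands the job in; it is judged then, once.
Trained networks look in the newest picture that a camera, given by its name, has taken for a name from the list of things; names that differ only in an ending like _2 or _b are one class to them, and where a whole thing is asked for, a point or a joint stands for the part that bears it (a point fixed in the world has none). Each returns a list of dicts, best first, with "confidence" (0 to 1); they miss things now and then, are a little off and sometimes report something else, mostly with a low value. They report only what shows in the picture. A call takes as long as a camera call.
- outline_of(camera, thing): "mask" (384x512 bool, what is visible of it) and "xy" ([column, row] in pixels, amid what is visible of it).
- pinpoint(camera, thing): "xy" ([column, row] in pixels: a listed point, or the origin of a listed thing).
The state is a dict: "time": time; "q": joint angles; "qd": joint speeds; "joint_efforts": joint torques, N m; "ee_pos": TCP position; "tcp_rot": TCP orientation; "wrist_force": force on the tool from outside, world axes, zero at the start; "torque": the same for the moment, N m; "opening": finger opening in m; "grasp_force": force on a finger pad.
Only numpy, scipy, OpenCV 4.12 (cv2) and the standard library are available. Lean on these libraries where they do the work, as an engineer would, in place of code of your own. Each camera call takes 0.05 s, during which the arm holds its last target. There are 200 camera calls.

### The job

Set up the seed-testing bench: put the sample jar, the blue stand magnifier, the yellow pH meter and the green scoop each on the black pad whose coloured outline matches it, centred in the outline, the jar and magnifier upright, the meter and scoop turned as drawn (the display over the grey patch, the scoop's handle over the drawn handle). Leave the glass dish and the brass weight where they are.

Things in the scene. Friction and masses are not known exactly. Their poses are not given: they have to be found in the camera images.
- jar: Seed sample jar, closed: clear cylinder 48 mm in diameter with amber seed inside and an orange screw lid 50 mm in diameter; 62 mm tall in all (lid from 46 to 62 mm). About 140 g. Origin: centre of its underside, z up. Round: its yaw does not matter.
- magnifier: Stand magnifier: solid blue cylinder 40 mm in diameter, 36 mm tall, with a black foot and, in its top, a pale grey lens in a white rim. About 60 g. Origin: centre of its underside, z up. Round: its yaw does not matter.
- meter: Pen pH meter lying flat: bar 110 mm long (its x), 30 mm wide (its y), 22 mm tall; yellow body with a grey display near the +x end, black cap (27 mm wide, 20 mm tall) on the last 26 mm of the -x end. About 90 g. Origin: on its underside, NOT the middle: the middle of the bar is at x = -20 mm (the +x end at +35 mm, the cap end at -75 mm). z up.
- scoop: Green plastic weighing scoop: open-topped rectangular bowl 55 mm (x) by 36 mm (y), 20 mm tall, walls 3 mm, and a flat handle 12 mm wide that runs from the bowl's -x wall to x = -72.5 mm at 10 to 18 mm height. About 40 g. Origin: underside, centre of the bowl (grip it across the bowl, on the outside of its two long walls). z up.
- jar_pad: Fixed round black rubber pad, 78 mm in diameter, 4 mm thick, with an ORANGE ring outline (54 to 66 mm in diameter): place of the jar. Origin: centre of its underside, z up.
- magnifier_pad: Fixed round black rubber pad, 72 mm in diameter, 4 mm thick, with a BLUE ring outline (44 to 56 mm in diameter): place of the magnifier. Origin: centre of its underside, z up.
- meter_pad: Fixed rectangular black rubber pad, 132 mm (x) by 52 mm (y), 4 mm thick, with a YELLOW rectangular outline 122 x 42 mm and a small grey patch near its +x end that shows where the meter's display lies: place of the meter, its x along the pad's x, its middle over the pad's centre (so its origin at pad x = +20 mm). Origin: centre of its underside, z up.
- scoop_pad: Fixed rectangular black rubber pad, 122 mm (x) by 60 mm (y), 4 mm thick, with a GREEN scoop-shaped outline, bowl at the +x end and handle to -x: place of the scoop, its x along the pad's x. Origin: centre of its underside; the drawn bowl's centre, where the scoop's origin goes, is at pad x = +22.5 mm. z up.
- dish: Bystander: flat closed glass dish, 48 mm in diameter, 13 mm tall, white inside; loose, not to be moved. Origin: centre of its underside.
- weight: Bystander: small brass balance weight, 24 mm in diameter, 30 mm tall; loose, not to be moved. Origin: centre of its underside.

How it is judged (in metres and radians):
At the end, for the whole second after the job is handed in: Each of the four things rests flat and upright (within 0.1 rad) on its own pad, released and at rest: jar and magnifier within 12 mm of their pads' centres; meter and scoop within 13 mm along and across of the place drawn, turned the way drawn within 0.25 rad (not reversed) (z of jar in the frame of jar_pad between 0.002 and 0.007 m and angle between each of jar, magnifier, meter, scoop's own z axis and vertical below 0.1 rad and linear speed of each of jar, magnifier, meter, scoop below 0.02 m/s and angular speed of each of jar, magnifier, meter, scoop below 0.2 rad/s and horizontal distance between jar and jar_pad below 0.012 m and z of magnifier in the frame of magnifier_pad between 0.002 and 0.007 m and horizontal distance between magnifier and magnifier_pad below 0.012 m and z of meter in the frame of meter_pad between 0.002 and 0.007 m and angle between the x axis of meter and the x axis of meter_pad, either way round below 0.25 rad and x of meter in the frame of meter_pad between 0.007 and 0.033 m and y of meter in the frame of meter_pad between -0.013 and 0.013 m and x of meter_pad in the frame of meter below 0 m and z of scoop in the frame of scoop_pad between 0.002 and 0.007 m and angle between the x axis of scoop and the x axis of scoop_pad, either way round below 0.25 rad and x of scoop in the frame of scoop_pad between 0.0095 and 0.0355 m and y of scoop in the frame of scoop_pad between -0.013 and 0.013 m and x of scoop_pad in the frame of scoop below 0 m); the robot touches nothing.
It fails at once if the glass dish is moved by more than 20 mm or tipped over (distance of dish from where it was at the start of the episode above 0.02 m or angle between dish's own z axis and vertical above 0.5 rad).
It fails at once if the brass weight is moved by more than 20 mm or tipped over (distance of weight from where it was at the start of the episode above 0.02 m or angle between weight's own z axis and vertical above 0.5 rad).
It also fails if it takes over 112 s, if anything falls off the work surface, if the arm or the gripper's body presses on something with over 40 N, if the wrist force passes 120 N, or if a joint passes its speed limit or range.

## Working session

There is one attempt and no reset: what is moved stays moved. The work goes in short steps, Python scripts to look and compute and a tool call to move; the robot and the scene stay as the last step left them, time stands still between calls to the robot, and variables do not carry over. Pictures are saved under pics/ and viewed, at most 14 in all, crops included, and the job is handed in when it is done.

Besides the shell and the picture viewer there is one more tool, called after "Call:" by a JSON object that holds its "fn" and its "kwargs". move_arm: Moves the arm, as the interface text tells. Its arguments: {"type":"object","properties":{"jaw":{"type":"array"},"delta_pos":{"type":"array"},"yaw":{"type":"array"},"force":{"type":"number"}},"required":["jaw","delta_pos","yaw"]}

```bash
mkdir -p pics; ls
cat > h.py <<'E'
import numpy as np, cv2
from workcell import bot, camera, camera_model, outline_of, pinpoint
def ray(m,xy):
    p=(np.array(xy,float)-[m['cx'],m['cy']])/[m['fx'],m['fy']]
    rd=np.linalg.norm(p); r=rd
    for _ in range(30): r=rd/(1+m['k1']*r*r)
    p=p*(r/rd if rd else 1)
    R=np.array(m['R']);t=np.array(m['t'])
    return -R.T@t, R.T@np.array([p[0],p[1],1.])
def onz(m,xy,z):
    c,d=ray(m,xy); return c+d*(z-c[2])/d[2]
def tri(l):
    A=np.zeros((3,3));b=np.zeros(3)
    for m,xy in l:
        c,d=ray(m,xy);d=d/np.linalg.norm(d);P=np.eye(3)-np.outer(d,d);A+=P;b+=P@c
    x=np.linalg.solve(A,b)
    e=[np.linalg.norm((np.eye(3)-np.outer(d,d)/(d@d))@(x-c)) for c,d in (ray(m,xy) for m,xy in l)]
    return x,max(e)
def proj(m,X):
    c=np.array(m['R'])@np.array(X)+m['t'];p=c[:2]/c[2];p=p*(1+m['k1']*(p@p))
    return p*[m['fx'],m['fy']]+[m['cx'],m['cy']]
E
cat > a.py <<'E'
from h import *
o=bot.get_obs();print(o['time'],o['ee_pos'],o['tcp_rot'],o['opening'])
names="jar magnifier meter scoop jar_pad magnifier_pad meter_pad scoop_pad dish weight".split()
M={}
res={}
for c in("scene","side"):
    im=camera(c);M[c]=camera_model(c);cv2.imwrite(f"pics/{c}0.png",im[:,:,::-1])
    for n in names:
        r=pinpoint(c,n)[:2];res[c,n]=r
        print(c,n,[(np.round(a['xy'],1).tolist(),round(a['confidence'],2),np.round(onz(M[c],a['xy'],0)[:2],3).tolist()) for a in r])
for n in names:
    if res["scene",n] and res["side",n]:
        x,e=tri([(M[c],res[c,n][0]['xy']) for c in M]);print(n,x.round(4),round(e,4))
print({c:(-np.array(M[c]['R']).T@M[c]['t']).round(2).tolist() for c in M})
E
python3 a.py
```

```text
pics
0.0 [0.17343379 0.52195551 0.40398726] [-1.79926547e+02 -3.65851582e-04  1.61618465e+02] 0.08573229566944737
scene jar [([335.8, 228.2], 0.84, [0.672, 0.121])]
scene magnifier [([124.4, 234.4], 0.73, [0.411, -0.29]), ([173.2, 251.9], 0.59, [0.529, -0.226])]
scene meter [([236.7, 273.7], 0.64, [0.664, -0.151])]
scene scoop [([374.8, 169.7], 0.73, [0.545, 0.392])]
scene jar_pad [([306.4, 159.2], 0.83, [0.392, 0.272])]
scene magnifier_pad []
scene meter_pad [([203.9, 219.4], 0.87, [0.467, -0.112])]
scene scoop_pad [([270.3, 192.6], 0.73, [0.468, 0.085]), ([201.8, 219.2], 0.25, [0.464, -0.115])]
scene dish [([168.5, 250.8], 0.78, [0.52, -0.233]), ([377.5, 165.6], 0.68, [0.534, 0.415])]
scene weight [([170.7, 251.9], 0.35, [0.526, -0.231])]
side jar [([271.9, 175.0], 0.56, [0.647, 0.115])]
side magnifier [([274.2, 283.7], 0.55, [0.402, -0.285])]
side meter [([329.6, 216.1], 0.91, [0.655, -0.148])]
side scoop [([206.6, 151.7], 0.75, [0.538, 0.374])]
side jar_pad []
side magnifier_pad [([366.8, 288.7], 0.87, [0.552, -0.379]), ([272.4, 284.3], 0.36, [0.398, -0.284])]
side meter_pad [([260.2, 227.7], 0.58, [0.472, -0.111])]
side scoop_pad [([258.3, 225.0], 0.69, [0.474, -0.099]), ([223.2, 192.0], 0.68, [0.468, 0.087])]
side dish [([305.8, 247.3], 0.53, [0.524, -0.222]), ([259.7, 227.6], 0.46, [0.472, -0.11])]
side weight [([220.5, 168.6], 0.61, [0.524, 0.228])]
jar [ 0.6603  0.1343 -0.0125] 0.0009
magnifier [ 0.4037 -0.2855 -0.0039] 0.0033
meter [ 0.6587 -0.1462 -0.0043] 0.002
scoop [ 0.5442  0.3919 -0.0044] 0.0037
meter_pad [ 0.4705 -0.1135  0.0027] 0.0003
scoop_pad [ 0.5115  0.015  -0.0135] 0.0618
dish [ 0.5204 -0.2307  0.0035] 0.0038
weight [ 0.4439 -0.146   0.0666] 0.1296
{'scene': [1.27, -0.55, 0.7], 'side': [0.11, -0.7, 0.49]}
```

```bash
python3 -c "
import cv2
for c in('scene','side'):
    a=cv2.imread(f'pics/{c}0.png');cv2.imwrite(f'pics/{c}0b.png',cv2.resize(a,(768,576),interpolation=cv2.INTER_CUBIC))"
```

```text
(no output)
```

View pics/scene0b.png

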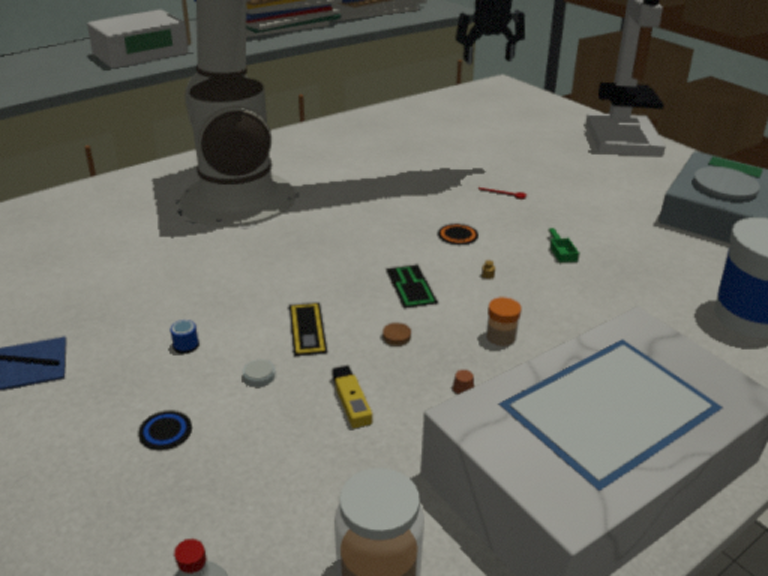

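View pics/side0b.png

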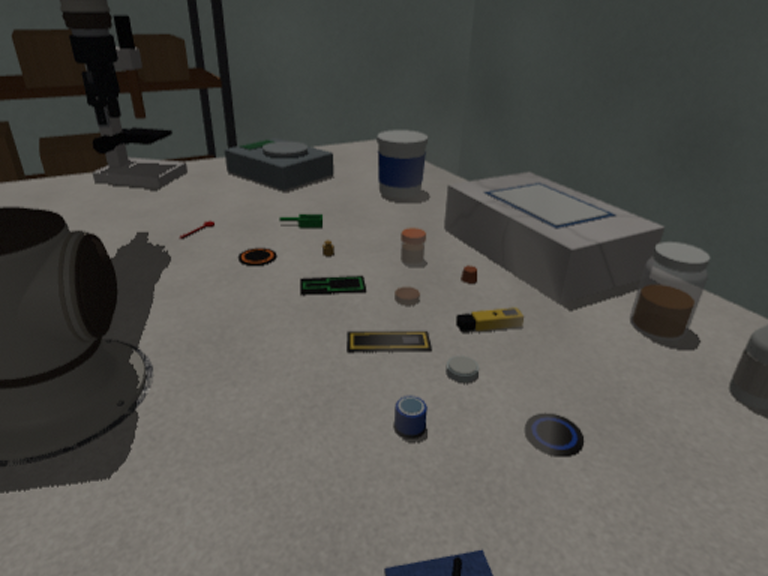

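The scene view (1.5× scale) shows the magnifier at (184,336), meter at (352,397) with its cap up, scoop at (564,247) and jar at (503,321). The pads are orange (458,234), green (412,285), yellow (308,328) and blue (166,430). The dish is at (259,373) and the brass weight at (488,269). The red cap, wood disc and similar items are clutter. The side view agrees: the meter's display, the scoop's bowl and both pads' +x ends all point roughly along world +x.

```bash
cat > b.py <<'E'
from h import *
hs=dict(jar=.031,magnifier=.018,meter=.011,scoop=.012,jar_pad=.004,magnifier_pad=.004,meter_pad=.004,scoop_pad=.004,dish=.006,weight=.015)
for c in("scene","side"):
    camera(c);m=camera_model(c)
    for n,h in hs.items():
        for a in outline_of(c,n)[:2]:
            ys,xs=np.nonzero(a['mask'])
            if len(xs)<15: continue
            P=np.array([onz(m,p,h)[:2] for p in zip(xs,ys)])
            (cx,cy),(w,l),an=cv2.minAreaRect((P*1000).astype(np.float32))
            if w<l: w,l,an=l,w,an-90
            ev,V=np.linalg.eigh(np.cov(P.T)); v=V[:,1]*np.sign(V[0,1])
            print(c,n,round(a['confidence'],2),len(xs),'cen',round(cx),round(cy),'size',round(w),round(l),'rect',round(an,1),'pca',np.degrees(np.arctan2(v[1],v[0])).round(1),'mean',(P.mean(0)*1000).round(0))
w=camera_model("wrist");print(w, bot.get_obs()['time'])
E
python3 b.py
```

```text
scene jar 0.69 647 cen 659 128 size 125 52 rect -45.1 pca -48.2 mean [659. 127.]
scene magnifier 0.64 351 cen 394 -284 size 87 38 rect -17.5 pca -18.0 mean [ 395. -285.]
scene magnifier 0.52 766 cen 568 -385 size 73 71 rect -60.1 pca -15.6 mean [ 569. -386.]
scene meter 0.91 665 cen 642 -144 size 129 35 rect -17.2 pca -18.7 mean [ 645. -145.]
scene meter 0.73 794 cen 560 -384 size 75 72 rect 7.7 pca -16.6 mean [ 561. -384.]
scene scoop 0.87 318 cen 531 400 size 126 53 rect -29.6 pca -32.5 mean [542. 392.]
scene scoop 0.25 671 cen 478 87 size 125 62 rect -22.0 pca -21.9 mean [480.  86.]
scene jar_pad 0.83 292 cen 383 275 size 75 74 rect 55.2 pca -62.9 mean [383. 274.]
scene magnifier_pad 0.78 748 cen 552 -382 size 73 72 rect -33.7 pca -0.3 mean [ 554. -383.]
scene meter_pad 0.73 734 cen 468 -112 size 133 52 rect -25.5 pca -25.0 mean [ 472. -114.]
scene meter_pad 0.72 641 cen 634 156 size 130 54 rect -45.3 pca -48.8 mean [634. 154.]
scene scoop_pad 0.66 663 cen 469 95 size 126 63 rect -21.5 pca -21.3 mean [471.  94.]
scene dish 0.52 314 cen 525 -226 size 53 48 rect -34.6 pca -18.1 mean
[... 691 characters left out ...]
.71 842 cen 550 -385 size 72 70 rect 13.7 pca 46.2 mean [ 550. -386.]
side meter_pad 0.89 729 cen 466 -112 size 131 53 rect -27.4 pca -26.4 mean [ 465. -112.]
side scoop_pad 0.76 477 cen 465 93 size 119 66 rect -22.9 pca -22.9 mean [463.  93.]
side dish 0.77 305 cen 526 -225 size 59 47 rect 54.4 pca 42.1 mean [ 526. -226.]
{'fx': 332.0454556895618, 'fy': 332.0454556895618, 'cx': 254.31696320342454, 'cy': 187.35421710156794, 'k1': -0.032433733015474114, 'R': array([[ 3.14262235e-01,  9.49336164e-01,  3.08224647e-04],
       [ 9.13127345e-01, -3.02364679e-01,  2.73448445e-01],
       [ 2.59687694e-01, -8.56530712e-02, -9.61886611e-01]]), 't': array([-0.55084431, -0.03537469,  0.37919614])} 2.2
```

Call:
{"fn": "move_arm", "kwargs": {"jaw": [0, 0, 0, 0, 0, 0, 0, 0, 0, 0], "delta_pos": [[0.035, -0.015, 0], [0.035, -0.015, 0], [0.035, -0.015, 0], [0.035, -0.015, 0], [0.035, -0.015, 0], [0.035, -0.015, 0], [0.035, -0.015, 0], [0.035, -0.015, 0], [0.035, -0.015, 0], [0, 0, 0]], "yaw": [-0.02, -0.02, -0.02, -0.02, -0.02, -0.02, -0.02, -0.02, -0.02, 0], "force": 40}}

```text
time: 3.03
ee_pos: [0.4933, 0.3841, 0.4033]
tcp_rot: [-179.9, 0.1, 151.0]
wrist_force: [0.5, 1.2, -0.6]
opening: 0.0852
grasp_force: 0.0
```

```bash
cat > w.py <<'E'
import sys
from h import *
# usage: w.py tag name:h ...
tag=sys.argv[1];o=bot.get_obs();m=camera_model("wrist");im=camera("wrist");cv2.imwrite(f"pics/w_{tag}.png",im[:,:,::-1])
print('t',round(o['time'],2),'tcp',o['ee_pos'].round(4),'rot',o['tcp_rot'].round(2),'q',np.round(o['q'],0))
for s in sys.argv[2:]:
    n,h=s.split(':');h=float(h)
    for a in pinpoint("wrist",n)[:2]:
        print(n,'pin',round(a['confidence'],2),np.round(a['xy'],0),'z0',onz(m,a['xy'],0).round(4)[:2],'zh',onz(m,a['xy'],h).round(4)[:2])
    for a in outline_of("wrist",n)[:2]:
        ys,xs=np.nonzero(a['mask'])
        if len(xs)<15: continue
        P=np.array([onz(m,p,h)[:2] for p in zip(xs,ys)])
        (cx,cy),(w,l),an=cv2.minAreaRect((P*1000).astype(np.float32))
        if w<l: w,l,an=l,w,an-90
        print(n,'out',round(a['confidence'],2),len(xs),'cols',xs.min(),xs.max(),'rows',ys.min(),ys.max(),'cen',round(cx,1),round(cy,1),'size',round(w,1),round(l,1),'ang',round(an,1),'mean',(P.mean(0)*1000).round(1))
E
python3 w.py 1 scoop:0.019 scoop_pad:0.004 jar_pad:0.004 weight:0.03
```

```text
t 3.03 tcp [0.4933 0.3841 0.4033] rot [-1.7993e+02  6.0000e-02  1.5097e+02] q [38. 16. 22. 97. -0. 67.]
scoop pin 0.7 [283. 192.] z0 [0.5459 0.3932] zh [0.5401 0.3945]
scoop out 0.63 2126 cols 267 301 rows 132 221 cen 526.9 403.3 size 101.0 37.8 ang -28.4 mean [535.3 398.4]
scoop_pad pin 0.59 [ 43. 250.] z0 [0.4678 0.096 ] zh [0.4675 0.0994]
scoop_pad out 0.91 4209 cols 6 78 rows 201 294 cen 467.1 99.1 size 121.8 61.7 ang -21.2 mean [465.1 100. ]
jar_pad pin 0.85 [121. 113.] z0 [0.3785 0.2796] zh [0.3791 0.2811]
jar_pad pin 0.26 [152. 352.] z0 [0.6623 0.1287] zh [0.6599 0.1318]
jar_pad out 0.87 4024 cols 85 155 rows 77 148 cen 379.2 279.4 size 77.9 76.3 ang 60.5 mean [378.6 279.8]
weight pin 0.51 [152. 234.] z0 [0.5169 0.2286] zh [0.5101 0.2438]
weight out 0.55 298 cols 140 162 rows 226 246 cen 510.8 243.3 size 23.3 22.4 ang -57.3 mean [510.9 243.3]
```

View pics/w_1.png

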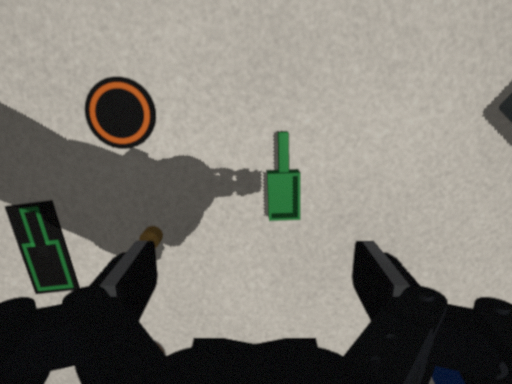

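The wrist view shows the scoop at (284,195) with its handle up, towards −x, midway between the fingers. The jar pad is at (121,112), the scoop pad at (42,248) and the weight at (151,236). Next I'll move above the scoop and go down.

Call:
{"fn": "move_arm", "kwargs": {"jaw": [0, 0, 0, 0, 0, 0, 0], "delta_pos": [[0.026, 0.0045, 0], [0.026, 0.0045, -0.025], [0, 0, -0.035], [0, 0, -0.035], [0, 0, -0.035], [0, 0, -0.02], [0, 0, 0]], "yaw": [0.01, 0, 0, 0, 0, 0, 0]}}

```text
time: 4.07
ee_pos: [0.5389, 0.3956, 0.249]
tcp_rot: [-179.6, -0.2, 151.9]
wrist_force: [-0.9, -1.4, -0.6]
opening: 0.0855
grasp_force: 0.0
```

```bash
python3 w.py 2 scoop:0.019
```

```text
t 4.07 tcp [0.5389 0.3956 0.249 ] rot [-179.59   -0.2   151.93] q [36. 21. 12. 81.  0. 64.]
scoop pin 0.87 [254. 212.] z0 [0.5462 0.3905] zh [0.5402 0.3939]
scoop out 0.96 6172 cols 228 286 rows 105 260 cen 526.7 402.8 size 100.8 36.2 ang -27.2 mean [534.8 398.7]
```

Call:
{"fn": "move_arm", "kwargs": {"jaw": [0, 0, 0, 0.6, 0.6, 0.6, 0.6, 0.6], "delta_pos": [[0.006, -0.003, -0.03], [0, 0, -0.03], [0, 0, -0.012], [0, 0, 0], [0, 0, 0], [0, 0, 0], [0, 0, 0], [0, 0, 0]], "yaw": [0, 0, 0, 0, 0, 0, 0, 0], "force": 30}}

```text
time: 4.88
ee_pos: [0.5469, 0.3934, 0.1854]
tcp_rot: [179.8, 0.1, 151.9]
wrist_force: [-0.1, -0.0, 6.5]
opening: 0.035
grasp_force: 30.2
```

Call:
{"fn": "move_arm", "kwargs": {"jaw": [0.6, 0.6, 0.6, 0.6], "delta_pos": [[0, 0, 0.03], [0, 0, 0.04], [0, 0, 0.04], [0, 0, 0]], "yaw": [0, 0, 0, 0]}}

```text
time: 5.22
ee_pos: [0.5471, 0.3935, 0.3035]
tcp_rot: [179.3, 0.3, 151.9]
wrist_force: [0.7, 0.8, 1.9]
opening: 0.0344
grasp_force: 30.4
```

Call:
{"fn": "move_arm", "kwargs": {"jaw": [0.6, 0.6, 0.6, 0.6, 0.6, 0.6, 0.6, 0.6, 0.6, 0.6], "delta_pos": [[-0.006, -0.033, 0], [-0.006, -0.033, 0], [-0.006, -0.033, 0], [-0.006, -0.033, 0], [-0.006, -0.033, 0], [-0.006, -0.033, 0], [-0.006, -0.033, 0], [-0.006, -0.033, 0], [-0.006, -0.033, 0], [0, 0, 0]], "yaw": [0.012, 0.012, 0.012, 0.012, 0.012, 0.012, 0.012, 0.012, 0, 0]}}

```text
time: 6.05
ee_pos: [0.4915, 0.092, 0.2942]
tcp_rot: [-180.0, 0.1, 157.2]
wrist_force: [-1.5, 0.2, -0.1]
opening: 0.0353
grasp_force: 30.4
```

```bash
python3 w.py 3 scoop:0.12 scoop_pad:0.004 meter_pad:0.004
```

```text
t 6.05 tcp [0.4915 0.092  0.2942] rot [-1.7999e+02  1.2000e-01  1.5719e+02] q [ 11.  -3. -10.  83.  -0.  33.]
scoop pin 0.91 [254. 239.] z0 [0.5397 0.0726] zh [0.4885 0.0941]
scoop out 0.7 12639 cols 213 296 rows 86 308 cen 474.1 100.1 size 107.3 38.7 ang -22.7 mean [481.3  97.2]
scoop_pad pin 0.89 [247. 151.] z0 [0.4663 0.0972] zh [0.4657 0.0975]
scoop_pad out 0.66 6179 cols 206 288 rows 69 191 cen 452.9 104.1 size 93.6 61.4 ang -21.2 mean [445.4 104.4]
meter_pad pin 0.57 [ 31. 243.] z0 [ 0.4679 -0.1113] zh [ 0.4673 -0.1078]
meter_pad out 0.71 7802 cols 0 67 rows 170 309 cen 468.2 -108.3 size 132.2 55.2 ang -25.5 mean [ 465.6 -106.1]
```

View pics/w_3.png

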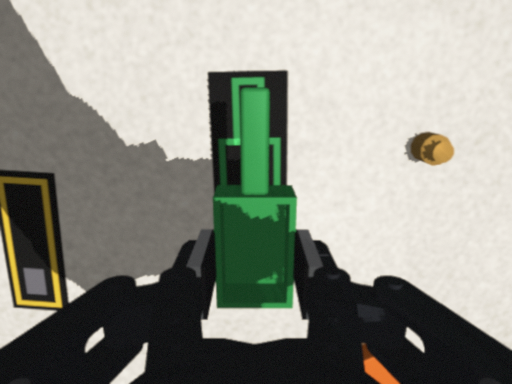

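The scoop is held centred, with its handle up. The drawn handle and pad end show at (248,75), already parallel to it. Lowering it a few mm back and to the right.

Call:
{"fn": "move_arm", "kwargs": {"jaw": [0.6, 0.6, 0.6, 0.6, 0.6, 0, 0, 0, 0, 0], "delta_pos": [[-0.004, -0.005, -0.035], [0, 0, -0.035], [0, 0, -0.025], [0, 0, -0.01], [0, 0, 0], [0, 0, 0], [0, 0, 0], [0, 0, 0], [0, 0, 0.03], [0, 0, 0.035]], "yaw": [0.01, 0.01, 0, 0, 0, 0, 0, 0, 0, 0]}}

```text
time: 7.23
ee_pos: [0.4876, 0.091, 0.2515]
tcp_rot: [-179.9, -0.2, 158.5]
wrist_force: [1.3, 0.3, 1.3]
opening: 0.0854
grasp_force: 0.0
```

Call:
{"fn": "move_arm", "kwargs": {"jaw": [0, 0, 0, 0, 0, 0], "delta_pos": [[0, 0, 0.04], [0.03, 0.005, 0.035], [0.035, 0.01, 0], [0.035, 0.01, 0], [0.035, 0.01, 0], [0, 0, 0]], "yaw": [0, 0, 0, 0, 0, 0]}}

```text
time: 7.73
ee_pos: [0.6252, 0.127, 0.3203]
tcp_rot: [-179.9, -0.1, 158.6]
wrist_force: [-0.1, -0.3, -1.4]
opening: 0.0853
grasp_force: 0.0
```

```bash
python3 w.py 4 scoop:0.022 scoop_pad:0.004 jar:0.062
```

```text
t 7.73 tcp [0.6252 0.127  0.3203] rot [-1.7993e+02 -1.2000e-01  1.5856e+02] q [11. 16. 14. 88.  0. 33.]
scoop pin 0.92 [150.  38.] z0 [0.4875 0.0905] zh [0.493  0.0953]
scoop_pad out 0.78 2466 cols 108 187 rows 0 87 cen 492.8 88.4 size 66.0 61.5 ang -21.8 mean [500.6  88.4]
jar pin 0.61 [265. 211.] z0 [0.6611 0.1238] zh [0.6395 0.1301]
jar out 0.97 4187 cols 236 301 rows 188 269 cen 653.9 125.1 size 64.1 49.3 ang -2.2 mean [654.  126.9]
```

View pics/w_4.png

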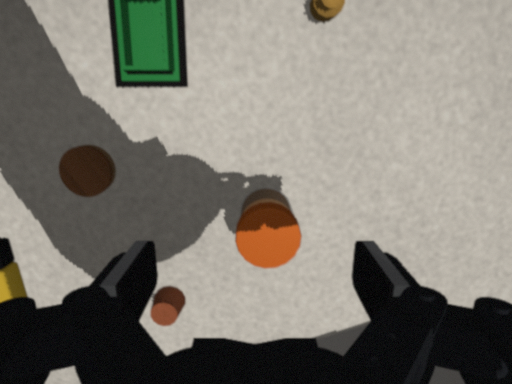

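The scoop lies inside its green outline (bowl at (148,38), handle end out of view). The jar's lid centre is at (268,236), with the wood disc at (87,170) and the red cap at (168,305) both clear of the fingers.

Run:
```python
from h import *
m=camera_model("wrist")
for p in [(268,237)]: print(onz(m,p,.062))
from math import *
# height check: pin of jar base in scene/side vs lid centre
im=cv2.imread('pics/w_4.png')[:,:,::-1].astype(int)
b=(im[:,:,0]>110)&(im[:,:,1]<120)&(im[:,:,2]<70);b[:, :200]=0
ys,xs=np.nonzero(b);print(xs.min(),xs.max(),ys.min(),ys.max())
camera('scene');ms=camera_model('scene');s=outline_of('scene','jar')[0]['mask'];ys,xs=np.nonzero(s)
im=camera('scene').astype(int);b=s&(im[:,:,0]>im[:,:,1]*1.7)
ys,xs=np.nonzero(b);top=(xs.mean(),ys.min()+ (xs.max()-xs.min())*.25);print(top)
print(tri([(m,(268,237)),(ms,top)]))
```

```text
[0.65701897 0.12275747 0.062     ]
236 343 0 266
(np.float64(335.8615384615385), np.float64(203.75))
(array([0.65845865, 0.12353326, 0.06079343]), np.float64(0.0012698208226351222))
```

Call:
{"fn": "move_arm", "kwargs": {"jaw": [0, 0, 0, 0, 0, 0, 0.5, 0.5, 0.5, 0.5], "delta_pos": [[0.033, -0.003, 0], [0, 0, -0.03], [0, 0, -0.035], [0, 0, -0.035], [0, 0, -0.025], [0, 0, 0], [0, 0, 0], [0, 0, 0], [0, 0, 0], [0, 0, 0]], "yaw": [0, 0, 0, 0, 0, 0, 0, 0, 0, 0], "force": 40}}

```text
time: 9.07
ee_pos: [0.6541, 0.1226, 0.2025]
tcp_rot: [179.9, 0.2, 158.5]
wrist_force: [-0.9, 1.1, 6.5]
opening: 0.049
grasp_force: 40.8
```

Run:
```python
from h import *
for i in range(4):
    camera('wrist');o=bot.get_obs();print(o['time'],o['ee_pos'].round(4),o['tcp_rot'].round(1),o['wrist_force'].round(1))
```

```text
9.1167 [0.6541 0.1227 0.2025] [179.9   0.2 158.5] [-1.7 -0.   6.1]
9.1667 [0.6541 0.1226 0.2025] [179.9   0.2 158.5] [-1.   0.6  6.2]
9.2167 [0.6541 0.1226 0.2025] [179.9   0.2 158.5] [-0.5  0.2  6.5]
9.2667 [0.6541 0.1226 0.2025] [179.9   0.2 158.5] [-0.9  0.8  7.1]
```

Call:
{"fn": "move_arm", "kwargs": {"jaw": [0.5, 0.5, 0.5, 0.5], "delta_pos": [[0, 0, 0.03], [0, 0, 0.035], [0, 0, 0.035], [-0.02, 0.01, 0]], "yaw": [0, 0, 0, 0]}}

```text
time: 9.6
ee_pos: [0.6362, 0.1316, 0.3093]
tcp_rot: [179.6, 0.7, 158.4]
wrist_force: [1.8, 1.3, -0.8]
opening: 0.0489
grasp_force: 42.0
```

Call:
{"fn": "move_arm", "kwargs": {"jaw": [0.5, 0.5, 0.5, 0.5, 0.5, 0.5, 0.5, 0.5, 0.5, 0.5], "delta_pos": [[-0.03, 0.016, 0], [-0.03, 0.016, 0], [-0.03, 0.016, 0], [-0.03, 0.016, 0], [-0.03, 0.016, 0], [-0.03, 0.016, 0], [-0.03, 0.016, 0], [-0.03, 0.016, 0], [-0.015, 0.01, 0], [0, 0, 0]], "yaw": [0, 0, 0, 0, 0, 0, 0, 0, 0, 0]}}

```text
time: 10.43
ee_pos: [0.376, 0.2718, 0.3012]
tcp_rot: [179.8, 0.1, 158.7]
wrist_force: [-0.3, -0.2, -0.4]
opening: 0.049
grasp_force: 41.9
```

```bash
python3 w.py 5 jar:0.1 jar_pad:0.004
python3 - <<'E'
from h import *
M={};r={}
for c in('scene','side'):
    camera(c);M[c]=camera_model(c)
    for n in('jar','jar_pad'):
        a=pinpoint(c,n); r[c,n]=a[0]['xy'] if a else None; print(c,n,[(np.round(b['xy'],1),round(b['confidence'],2),onz(M[c],b['xy'],0.004).round(4)) for b in a[:2]])
for n in('jar','jar_pad'):
    if r['scene',n] is not None and r['side',n] is not None: print(n,tri([(M[c],r[c,n]) for c in M]))
E
```

```text
t 10.43 tcp [0.376  0.2718 0.3012] rot [1.7984e+02 6.0000e-02 1.5870e+02] q [ 36.  -8. -14.  84.   0.  57.]
jar_pad pin 0.73 [262. 180.] z0 [0.3799 0.2793] zh [0.3789 0.2795]
jar_pad out 0.62 5318 cols 216 309 rows 133 213 cen 372.8 283.0 size 78.0 64.9 ang 61.6 mean [371.9 283. ]
scene jar [(array([305.1, 127.4]), 0.87, array([0.2428, 0.3961, 0.004 ]))]
scene jar_pad [(array([308.7, 159.5]), 0.54, array([0.4024, 0.2719, 0.004 ])), (array([272.1, 190.8]), 0.32, array([0.4685, 0.0905, 0.004 ]))]
side jar [(array([171.6, 145.3]), 0.85, array([0.445 , 0.4749, 0.004 ]))]
side jar_pad [(array([172.1, 171.8]), 0.64, array([0.3785, 0.2662, 0.004 ])), (array([332. , 215.8]), 0.44, array([ 0.6566, -0.1545,  0.004 ]))]
jar (array([0.38341237, 0.26581621, 0.09473935]), np.float64(0.004048690740455257))
jar_pad (array([ 0.38522903,  0.28846881, -0.00847814]), np.float64(0.0011834921330048068))
```

View pics/w_5.png

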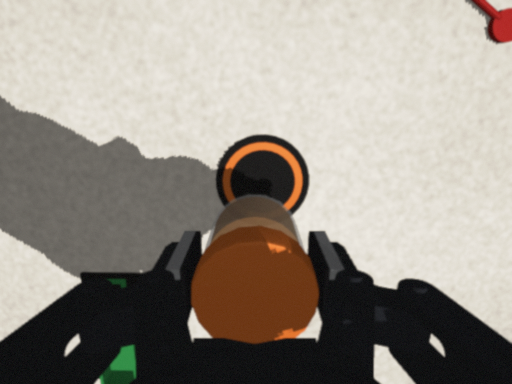

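The jar hangs upright between the fingers with its lid at (255,285). The orange ring's centre is at (262,181), about 6 mm to the right of the grasp plane. I'll correct y and lower.

Call:
{"fn": "move_arm", "kwargs": {"jaw": [0.5, 0.5, 0.5, 0.5, 0.5, 0.5, 0, 0, 0, 0], "delta_pos": [[0, 0.006, -0.02], [0, 0, -0.03], [0, 0, -0.025], [0, 0, -0.012], [0, 0, -0.006], [0, 0, 0], [0, 0, 0], [0, 0, 0], [0, 0, 0], [0, 0, 0.01]], "yaw": [0, 0, 0, 0, 0, 0, 0, 0, 0, 0]}}

```text
time: 11.82
ee_pos: [0.3781, 0.2762, 0.2152]
tcp_rot: [-179.9, -0.1, 158.5]
wrist_force: [0.7, -0.1, -0.2]
opening: 0.0855
grasp_force: 0.0
```

Call:
{"fn": "move_arm", "kwargs": {"jaw": [0, 0, 0, 0, 0], "delta_pos": [[0, 0, 0.03], [0, 0, 0.035], [0, 0, 0.035], [0, 0, 0.035], [0, 0, 0]], "yaw": [0, 0, 0, 0, 0]}}

```text
time: 12.23
ee_pos: [0.3788, 0.2767, 0.359]
tcp_rot: [179.5, 0.3, 158.5]
wrist_force: [0.7, 0.7, -0.1]
opening: 0.0855
grasp_force: 0.0
```

```bash
python3 w.py 6 jar:0.066 jar_pad:0.004
```

```text
t 12.23 tcp [0.3788 0.2767 0.359 ] rot [179.53   0.3  158.52] q [36. -7. -7. 90.  0. 58.]
jar pin 0.59 [252. 171.] z0 [0.3863 0.2753] zh [0.3717 0.2809]
jar out 0.63 3093 cols 222 281 rows 148 214 cen 381.3 277.7 size 55.5 48.6 ang -42.7 mean [380.2 276.8]
jar_pad out 0.87 2164 cols 215 292 rows 126 184 cen 370.8 283.7 size 77.3 56.8 ang 64.7 mean [365.8 286.8]
```

View pics/w_6.png

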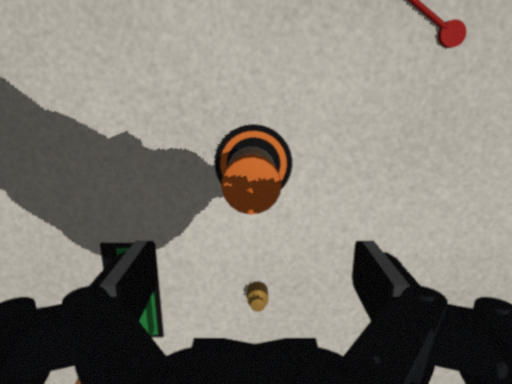

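Run:
```python
from h import *
m=camera_model("wrist");print('lid',onz(m,(252,184),.066),'pad',onz(m,(253.5,164),.004), onz(m,(258,300),0.015))
```

```text
lid [0.37666457 0.27533078 0.066     ] pad [0.37401695 0.27741802 0.004     ] [0.51044446 0.22898708 0.015     ]
```

The jar stands on its ring: lid (252,184), ring centre (253,164), about 3 mm off centre, and the weight is untouched at (258,296). Next, the meter.

Call:
{"fn": "move_arm", "kwargs": {"jaw": [0, 0, 0, 0, 0, 0, 0, 0, 0, 0], "delta_pos": [[0.018, -0.032, 0], [0.018, -0.032, 0], [0.018, -0.032, 0], [0.018, -0.032, 0], [0.018, -0.032, 0], [0.018, -0.032, 0], [0.018, -0.032, 0], [0.018, -0.032, 0], [0.018, -0.032, 0], [0.018, -0.032, 0]], "yaw": [0.01, 0.01, 0.01, 0.01, 0.01, 0.01, 0, 0, 0, 0]}}

```text
time: 13.32
ee_pos: [0.5587, -0.0454, 0.3498]
tcp_rot: [-180.0, -0.1, 162.0]
wrist_force: [0.9, 0.2, -0.1]
opening: 0.0855
grasp_force: 0.0
```

Call:
{"fn": "move_arm", "kwargs": {"jaw": [0, 0, 0, 0], "delta_pos": [[0.018, -0.032, 0], [0.018, -0.032, 0], [0.018, -0.032, 0], [0, 0, 0]], "yaw": [0, 0, 0, 0]}}

```text
time: 13.65
ee_pos: [0.6141, -0.1444, 0.3476]
tcp_rot: [-179.9, -0.2, 161.7]
wrist_force: [1.2, 0.2, 0.9]
opening: 0.0853
grasp_force: 0.0
```

```bash
python3 w.py 7 meter:0.022 meter_pad:0.004 dish:0.013
```

```text
t 13.65 tcp [ 0.6141 -0.1444  0.3476] rot [-179.91   -0.19  161.74] q [-13.  16.  16.  91.  -0.   5.]
meter pin 0.65 [265. 216.] z0 [ 0.6642 -0.1492] zh [ 0.6561 -0.1473]
meter out 0.78 3568 cols 248 282 rows 142 256 cen 642.7 -143.0 size 112.2 31.7 ang -18.5 mean [ 641.3 -142.8]
meter_pad out 0.95 4778 cols 202 270 rows 0 81 cen 497.0 -123.3 size 69.2 53.4 ang -25.9 mean [ 497.3 -123.2]
dish pin 0.55 [143. 108.] z0 [ 0.5258 -0.2248] zh [ 0.5267 -0.2206]
dish out 0.66 2246 cols 113 167 rows 82 134 cen 525.8 -223.4 size 47.8 46.2 ang 82.6 mean [ 526.  -223.4]
dish out 0.33 2695 cols 0 47 rows 150 219 cen 559.4 -361.9 size 70.0 46.5 ang -30.1 mean [ 556.6 -364.1]
```

View pics/w_7.png

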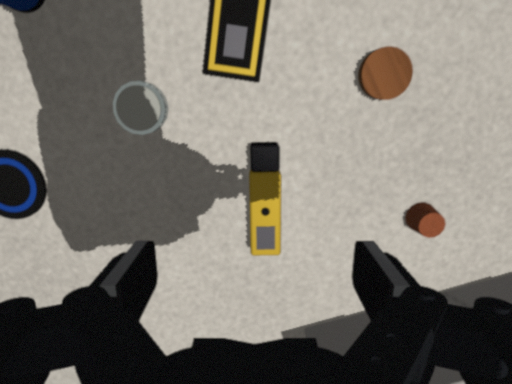

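The meter lies at (265,198) with its cap up and the display towards +x. It is centred between the fingers and parallel to them. The dish is at (140,108), well clear.

Call:
{"fn": "move_arm", "kwargs": {"jaw": [0, 0, 0, 0, 0, 0, 0, 0.7, 0.7, 0.7], "delta_pos": [[0.028, 0.0015, 0], [0, 0, -0.035], [0, 0, -0.035], [0, 0, -0.035], [0, 0, -0.035], [0, 0, -0.03], [0, 0, 0], [0, 0, 0], [0, 0, 0], [0, 0, 0]], "yaw": [0, 0, 0, 0, 0, 0, 0, 0, 0, 0], "force": 40}}

```text
time: 14.83
ee_pos: [0.6413, -0.138, 0.1844]
tcp_rot: [180.0, 0.2, 162.0]
wrist_force: [0.4, -0.0, -0.1]
opening: 0.0519
grasp_force: 0.0
```

Call:
{"fn": "move_arm", "kwargs": {"jaw": [0.7, 0.7, 0.7], "delta_pos": [[0, 0, 0], [0, 0, 0], [0, 0, 0]], "yaw": [0, 0, 0]}}

```text
time: 15.08
ee_pos: [0.641, -0.1382, 0.1836]
tcp_rot: [180.0, 0.2, 162.0]
wrist_force: [-1.1, 0.1, 6.3]
opening: 0.0288
grasp_force: 40.4
```

Call:
{"fn": "move_arm", "kwargs": {"jaw": [0.7, 0.7, 0.7, 0.7, 0.7, 0.7, 0.7, 0.7, 0.7, 0.7], "delta_pos": [[0, 0, 0.03], [0, 0, 0.035], [0, 0, 0.035], [-0.035, 0.005, 0], [-0.035, 0.005, 0], [-0.035, 0.005, 0], [-0.035, 0.005, 0], [-0.035, 0.008, 0], [0, 0, 0], [0, 0, 0]], "yaw": [0, 0, 0, -0.03, -0.03, -0.03, -0.03, -0.02, 0, 0]}}

```text
time: 15.92
ee_pos: [0.4641, -0.1098, 0.2825]
tcp_rot: [180.0, 0.1, 153.9]
wrist_force: [0.1, 0.2, -0.5]
opening: 0.0288
grasp_force: 39.8
```

```bash
python3 w.py 8 meter:0.122 meter_pad:0.004 dish:0.013
```

```text
t 15.92 tcp [ 0.4641 -0.1098  0.2825] rot [1.7997e+02 1.3000e-01 1.5393e+02] q [-13.  -6. -14.  82.   0.  13.]
meter pin 0.77 [254. 284.] z0 [ 0.5448 -0.1482] zh [ 0.4753 -0.1145]
meter out 0.67 13128 cols 220 289 rows 138 343 cen 460.4 -107.1 size 97.1 29.3 ang -26.0 mean [ 456.8 -105.4]
meter_pad out 0.84 2754 cols 222 293 rows 103 203 cen 443.1 -96.3 size 76.5 52.5 ang -26.6 mean [424.7 -84.6]
dish out 0.24 2426 cols 0 49 rows 181 246 cen 405.8 -280.6 size 59.7 38.6 ang -38.4 mean [ 400.2 -280. ]
```

View pics/w_8.png

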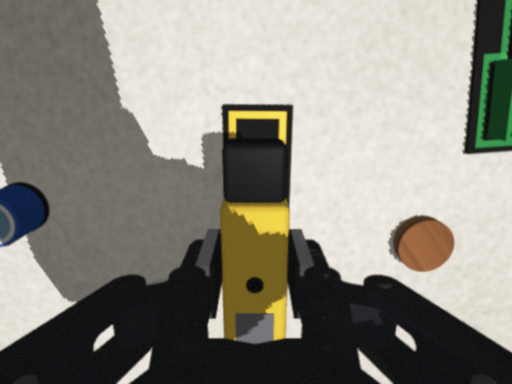

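Run:
```python
from h import *
m=camera_model("wrist")
a=np.radians(-26.1);u=np.array([np.cos(a),np.sin(a)])
pe=onz(m,(257.5,104.5),.004)[:2];print('pad c',pe+.066*u)
for z in(.1,.119): e=onz(m,(255.5,140),z)[:2];print('meter c',e+.055*u)
```

```text
pad c [ 0.47034989 -0.10914833]
meter c [ 0.47109129 -0.11146228]
meter c [ 0.46874575 -0.11039698]
```

The meter hangs centred over its pad: pad end edge at row 104, cap end at row 140, columns aligned at 256. The calculation puts it within 2 mm. Lowering now.

Call:
{"fn": "move_arm", "kwargs": {"jaw": [0.7, 0.7, 0.7, 0.7, 0.7, 0.7, 0, 0, 0, 0], "delta_pos": [[0, 0.001, -0.02], [0, 0, -0.03], [0, 0, -0.025], [0, 0, -0.012], [0, 0, -0.007], [0, 0, 0], [0, 0, 0], [0, 0, 0], [0, 0, 0], [0, 0, 0.015]], "yaw": [0, 0, 0, 0, 0, 0, 0, 0, 0, 0]}}

```text
time: 17.1
ee_pos: [0.4648, -0.1089, 0.2004]
tcp_rot: [-180.0, -0.2, 153.9]
wrist_force: [-0.2, 0.0, -0.2]
opening: 0.0756
grasp_force: 0.0
```

Call:
{"fn": "move_arm", "kwargs": {"jaw": [0, 0, 0, 0, 0, 0, 0, 0, 0, 0], "delta_pos": [[0, 0, 0.03], [0, 0, 0.035], [0, 0, 0.03], [-0.01, -0.03, 0.03], [-0.015, -0.03, 0], [-0.015, -0.03, 0], [-0.015, -0.03, 0], [-0.01, -0.03, 0], [0, -0.02, 0], [0, 0, 0]], "yaw": [0, 0, 0, 0, 0, 0, 0, 0, 0, 0]}}

```text
time: 17.93
ee_pos: [0.4002, -0.2807, 0.3261]
tcp_rot: [-180.0, 0.1, 153.7]
wrist_force: [-0.5, 0.1, 0.5]
opening: 0.0853
grasp_force: 0.0
```

```bash
python3 w.py 9 magnifier:0.036 meter:0.026 meter_pad:0.004 magnifier_pad:0.004 dish:0.013
```

```text
t 17.93 tcp [ 0.4002 -0.2807  0.3261] rot [-1.7995e+02  7.0000e-02  1.5375e+02] q [-35.  -4.  -8.  86.  -0.  -9.]
magnifier pin 0.89 [245. 174.] z0 [ 0.3975 -0.2885] zh [ 0.3902 -0.2837]
magnifier out 0.79 2130 cols 224 272 rows 149 204 cen 393.9 -282.8 size 45.7 38.9 ang -26.2 mean [ 394.5 -282.5]
meter pin 0.89 [454. 183.] z0 [ 0.4919 -0.1169] zh [ 0.4783 -0.1286]
meter out 0.8 5568 cols 435 495 rows 96 223 cen 465.5 -114.7 size 108.6 40.0 ang -25.8 mean [ 463.7 -114.3]
meter_pad pin 0.8 [453. 155.] z0 [ 0.4656 -0.1104] zh [ 0.4639 -0.1122]
meter_pad out 0.77 3040 cols 419 498 rows 81 226 cen 467.5 -110.6 size 133.2 54.2 ang -27.6 mean [ 449.4 -115.3]
magnifier_pad out 0.78 1727 cols 198 265 rows 309 344 cen 537.2 -371.9 size 71.2 40.4 ang 54.9 mean [ 538.9 -372.7]
dish pin 0.96 [359. 258.] z0 [ 0.5241 -0.2255] zh [ 0.5159 -0.2265]
dish out 0.65 484 cols 337 382 rows 240 282 cen 513.2 -230.3 size 46.8 30.0 ang -64.1 mean [ 513.4 -237.8]
```

View pics/w_9.png

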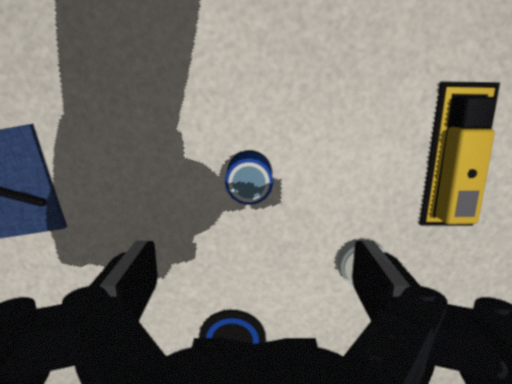

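The meter lies inside its yellow outline, its display at (467,203) over the patch end. The magnifier is at (249,180) between the fingers, the blue pad at (232,340), and the dish at (360,262) clear of the right finger's path.

Call:
{"fn": "move_arm", "kwargs": {"jaw": [0, 0, 0, 0, 0, 0, 0.6, 0.6, 0.6, 0.6], "delta_pos": [[-0.003, -0.003, -0.02], [0, 0, -0.035], [0, 0, -0.035], [0, 0, -0.035], [0, 0, -0.02], [0, 0, 0], [0, 0, 0], [0, 0, 0], [0, 0, 0], [0, 0, 0]], "yaw": [0, 0, 0, 0, 0, 0, 0, 0, 0, 0]}}

```text
time: 19.32
ee_pos: [0.3984, -0.2812, 0.1827]
tcp_rot: [-180.0, 0.2, 153.9]
wrist_force: [-2.1, 1.4, 37.6]
opening: 0.0394
grasp_force: 37.2
```

Call:
{"fn": "move_arm", "kwargs": {"jaw": [0.6, 0.6], "delta_pos": [[0, 0, 0], [0, 0, 0]], "yaw": [0, 0]}}

```text
time: 19.48
ee_pos: [0.3984, -0.2812, 0.1829]
tcp_rot: [-180.0, 0.2, 153.9]
wrist_force: [-0.8, 0.7, 7.2]
opening: 0.0386
grasp_force: 39.7
```

Call:
{"fn": "move_arm", "kwargs": {"jaw": [0.6, 0.6, 0.6, 0.6, 0.6, 0.6, 0.6, 0.6, 0.6, 0.6], "delta_pos": [[0, 0, 0.03], [0, 0, 0.035], [0, 0, 0.035], [0.03, -0.02, 0], [0.03, -0.02, 0], [0.03, -0.02, 0], [0.03, -0.02, 0], [0.03, -0.02, 0], [0, 0, 0], [0, 0, 0]], "yaw": [0, 0, 0, 0, 0, 0, 0, 0, 0, 0]}}

```text
time: 20.32
ee_pos: [0.549, -0.3815, 0.2793]
tcp_rot: [180.0, -0.1, 153.9]
wrist_force: [-0.4, 0.3, 0.6]
opening: 0.0385
grasp_force: 40.5
```

```bash
python3 w.py 10 magnifier:0.135 magnifier_pad:0.004
```

```text
t 20.32 tcp [ 0.549  -0.3815  0.2793] rot [ 1.7998e+02 -1.2000e-01  1.5395e+02] q [-35.  21.  15.  84.   0.  -9.]
magnifier pin 0.57 [251. 241.] z0 [ 0.5889 -0.4033] zh [ 0.5332 -0.3745]
magnifier out 0.85 9210 cols 206 303 rows 202 319 cen 542.4 -377.4 size 49.9 37.9 ang -26.0 mean [ 541.9 -377.2]
magnifier_pad pin 0.65 [254. 194.] z0 [ 0.5542 -0.3834] zh [ 0.5532 -0.3829]
magnifier_pad out 0.8 4805 cols 209 301 rows 147 218 cen 545.7 -378.5 size 71.3 56.2 ang 64.0 mean [ 544.2 -378. ]
```

View pics/w_10.png

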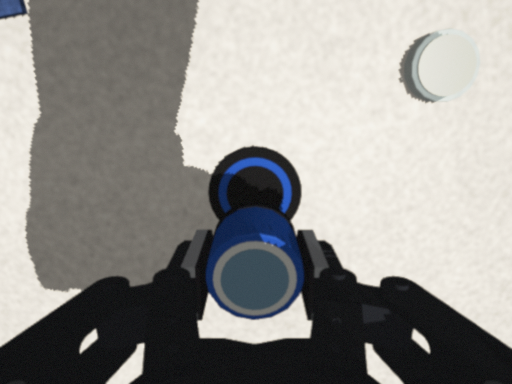

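The magnifier (lens at (255,277)) is laterally aligned with the blue ring (255,192), and the ring is about 3 mm further along +x. Lowering with that small shift.

Call:
{"fn": "move_arm", "kwargs": {"jaw": [0.6, 0.6, 0.6, 0.6, 0.6, 0.6, 0, 0, 0, 0], "delta_pos": [[0.003, -0.001, -0.02], [0, 0, -0.03], [0, 0, -0.025], [0, 0, -0.012], [0, 0, -0.005], [0, 0, 0], [0, 0, 0], [0, 0, 0], [0, 0, 0], [0, 0, 0.015]], "yaw": [0, 0, 0, 0, 0, 0, 0, 0, 0, 0]}}

```text
time: 21.4
ee_pos: [0.5504, -0.3815, 0.2023]
tcp_rot: [180.0, -0.1, 153.9]
wrist_force: [-0.1, 0.5, -0.4]
opening: 0.0843
grasp_force: 0.0
```

Call:
{"fn": "move_arm", "kwargs": {"jaw": [0, 0, 0, 0, 0, 0], "delta_pos": [[0, 0, 0.03], [0, 0, 0.035], [0, 0, 0.035], [-0.02, 0.01, 0.03], [-0.025, 0.02, 0], [0, 0, 0]], "yaw": [0, 0, 0, 0, 0, 0]}}

```text
time: 21.9
ee_pos: [0.5029, -0.3497, 0.3366]
tcp_rot: [-180.0, 0.1, 153.9]
wrist_force: [-0.4, 0.6, -1.0]
opening: 0.0856
grasp_force: 0.0
```

```bash
python3 w.py 11 magnifier:0.04 magnifier_pad:0.004
python3 - <<'E'
from h import *
im=camera('scene');cv2.imwrite('pics/s11.png',cv2.resize(im[90:310,100:400,::-1],(798,585),interpolation=cv2.INTER_CUBIC))
b=cv2.imread('pics/w_11.png');cv2.imwrite('pics/w_11c.png',cv2.resize(b,(768,576)))
E
```

```text
t 21.9 tcp [ 0.5029 -0.3497  0.3366] rot [-1.7999e+02  6.0000e-02  1.5394e+02] q [-35.  13.  11.  88.   0.  -9.]
magnifier pin 0.55 [244. 229.] z0 [ 0.5534 -0.3848] zh [ 0.5386 -0.3761]
magnifier out 0.74 2000 cols 224 268 rows 209 263 cen 545.4 -377.8 size 51.2 38.8 ang -26.0 mean [ 545.2 -377.5]
magnifier_pad out 0.88 2056 cols 210 283 rows 193 258 cen 549.8 -379.9 size 72.4 67.8 ang 60.5 mean [ 544.  -377.4]
```

View pics/w_11c.png

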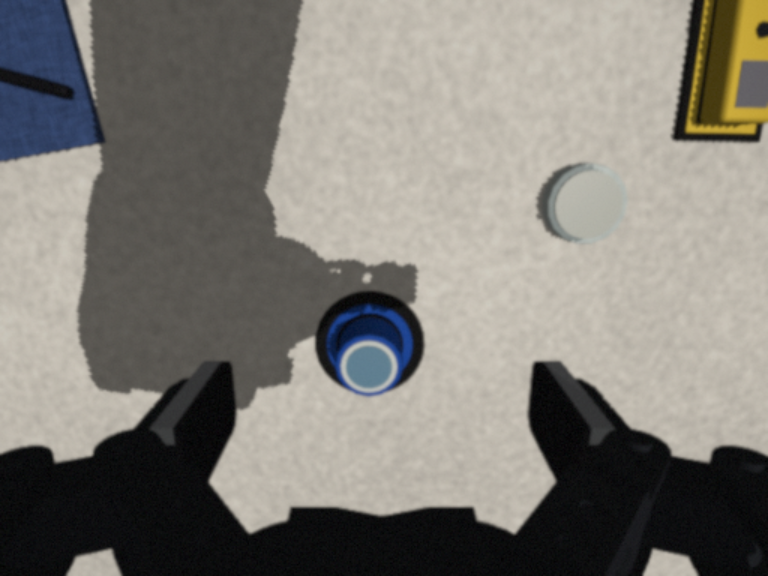

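View pics/s11.png

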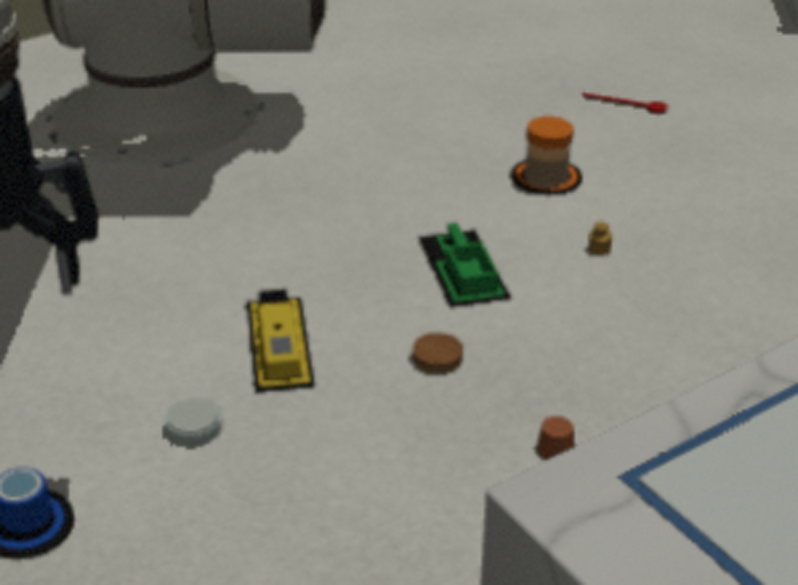

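Run:
```python
from h import *
m=camera_model("wrist");print('lens',onz(m,(246,244.7),.04)[:2],'pad',onz(m,(246.6,228.5),.004)[:2])
M={};R={}
for c in('scene','side'):
    camera(c);M[c]=camera_model(c)
    for n in('meter','scoop','jar','magnifier'):
        a=pinpoint(c,n)
        if a: print(c,n,round(a[0]['confidence'],2),onz(M[c],a[0]['xy'],.004)[:2].round(4)); R[c,n]=a[0]['xy']
for n in('meter','scoop','jar','magnifier'):
    if ('scene',n) in R and ('side',n) in R: print(n,tri([(M[c],R[c,n]) for c in M]))
for n,p,y,d in(('meter',(.468,-.111),-26,.02),('scoop',(.4665,.0955),-21.7,.0225)):
    print(n,'target',np.add(p,np.array([np.cos(np.radians(y)),np.sin(np.radians(y))])*d).round(4))
```

```text
lens [ 0.55412946 -0.38269737] pad [ 0.55406117 -0.38296808]
scene meter 0.96 [ 0.4925 -0.1267]
scene scoop 0.68 [0.4855 0.1037]
scene jar 0.61 [0.3842 0.2775]
scene magnifier 0.94 [ 0.5556 -0.3827]
side meter 0.77 [ 0.4807 -0.1269]
side scoop 0.52 [0.4847 0.0974]
side jar 0.67 [0.383 0.271]
side magnifier 0.94 [ 0.5417 -0.386 ]
meter (array([ 0.48477762, -0.12179927, -0.00183931]), np.float64(0.0012204831379810735))
scoop (array([0.48622396, 0.10241299, 0.00292904]), np.float64(0.0017491976013828993))
jar (array([0.38421884, 0.27709597, 0.00253806]), np.float64(0.0014428704677197182))
magnifier (array([ 0.54819097, -0.38108335, -0.00324065]), np.float64(0.0001483447214091938))
meter target [ 0.486  -0.1198]
scoop target [0.4874 0.0872]
```

Three things check out numerically. The scoop's cross-position reading is ambiguous (0.102 against 0.087), so I'll look at it from above.

Call:
{"fn": "move_arm", "kwargs": {"jaw": [0, 0, 0, 0, 0, 0, 0, 0, 0, 0], "delta_pos": [[-0.003, 0.038, 0], [-0.003, 0.038, 0], [-0.003, 0.038, 0], [-0.003, 0.038, 0], [-0.003, 0.038, 0], [-0.003, 0.038, 0], [-0.003, 0.038, 0], [-0.003, 0.038, 0], [-0.003, 0.038, 0], [-0.003, 0.038, 0]], "yaw": [0.01, 0.01, 0.01, 0.01, 0.01, 0.01, 0.01, 0, 0, 0]}}

```text
time: 23.53
ee_pos: [0.4752, 0.03, 0.3342]
tcp_rot: [180.0, 0.0, 157.9]
wrist_force: [0.9, -0.0, 0.2]
opening: 0.0855
grasp_force: 0.0
```

Call:
{"fn": "move_arm", "kwargs": {"jaw": [0, 0, 0], "delta_pos": [[0, 0.03, 0], [0, 0.03, 0], [0, 0, 0]], "yaw": [0, 0, 0]}}

```text
time: 23.78
ee_pos: [0.4755, 0.0921, 0.334]
tcp_rot: [179.9, 0.0, 158.2]
wrist_force: [-0.3, -0.5, -0.3]
opening: 0.0853
grasp_force: 0.0
```

```bash
python3 w.py 12 scoop:0.023 scoop_pad:0.004 jar:0.066; python3 -c "
import cv2;b=cv2.imread('pics/w_12.png');cv2.imwrite('pics/w_12c.png',cv2.resize(b,(768,576),interpolation=cv2.INTER_CUBIC))"
```

```text
t 23.78 tcp [0.4755 0.0921 0.334 ] rot [179.92   0.   158.17] q [11. -5. -8. 87.  0. 33.]
scoop pin 0.91 [260. 183.] z0 [0.4893 0.0941] zh [0.4833 0.096 ]
scoop out 0.87 3295 cols 238 280 rows 104 218 cen 466.7 101.6 size 100.3 37.0 ang -22.5 mean [475.8  97.5]
scoop_pad pin 0.61 [260. 158.] z0 [0.4668 0.1024] zh [0.466  0.1026]
scoop_pad out 0.64 5250 cols 222 291 rows 92 223 cen 467.0 98.7 size 122.2 60.9 ang -21.8 mean [453.  102.1]
jar out 0.8 1052 cols 393 473 rows 0 20 cen 404.2 247.9 size 53.3 12.2 ang 69.4 mean [401.2 244.3]
jar out 0.7 1146 cols 375 458 rows 0 34 cen 404.8 235.3 size 56.1 18.7 ang 62.9 mean [404.5 234.3]
```

View pics/w_12c.png

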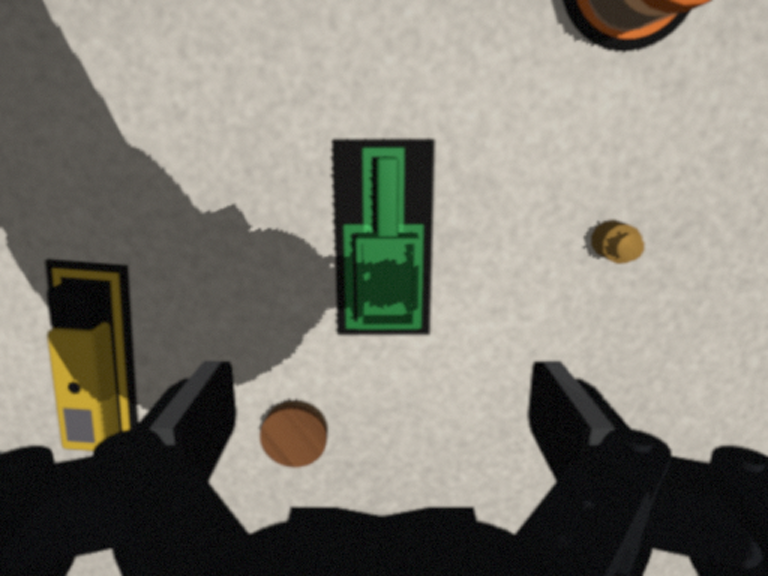

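The scoop sits inside its green outline with its handle at (388,197) over the drawn handle, about 3 mm off, and the meter, jar and weight are in place too. Handing in.

```bash
python3 -c "
from workcell import bot
print(bot.job_done())"
```

```text
the job is handed in; nothing more can be done
None
```

The jar, magnifier, meter and scoop are each on their matching pads, about 3 mm or less off centre by my measurements, with the dish and weight not moved; I handed the job in at about 24 s, and no verdict was returned.

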